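# Put the hinge pin back in the parts case

## Robot

A 7-joint arm with a two-finger parallel gripper is mounted at the origin on a cart in front of the work surface, level with it; the furniture and walls round the work are solid. World frame = base frame: x ahead of the robot, y to its left, z up, the work surface at z = 0. Lengths are in m, angles in rad, forces in N, time in s.
With the tool pointing down it reaches from about 0.4 to 0.85 m from the base axis. Payload 10.4 kg.
Tool frame: the origin (TCP) lies midway between the tips of the shut fingers; the grasp point (between the pads) lies 19 mm behind it; x points along the fingers, y is the direction in which the jaws open and shut, and the axes are right-handed (so a half turn about x gives the same grasp; the last joint's range is limited). The gripper opens to 85 mm and grips with 20 to 120 N. Pads are 22 mm wide; open, the fingers measure 114 mm over their backs; the gripper's body (76 mm by 85 mm) begins 54 mm behind the grasp point. The pads swing forward as they close: fully open they stand 13 mm farther back than shut.
Start: joints at [1.236, 0.332, -0.065, 1.46, 0.022, 1.35, -0.088], TCP at [0.192, -0.595, 0.231] pointing down, gripper open.
Joint ranges: [-2.6, 2.6], [-0.5, 2.12], [-1.47, 1.34], [0.16, 2.42], [-1.27, 4.41], [0.06, 2.06], [-2.6, 2.6]. Speed limits (rad/s): [2.22, 2.22, 2.79, 2.79, 3.14, 3.14, 3.14].

## Interface

Orientations are given as a unit quaternion [w, x, y, z].
In Python, from rig import manip gives the robot as it stands. The module is installed in compiled form; this text tells all that it offers.
- The arm moves only by the tool step_arm, never from a script. Its argument "targets" is a list of rows, each an object with "travel": the shift along the tool's x, y, z as a fraction of full scale, a list of three; "delta_rot": the turn, a rotation vector about the tool's x, y, z as a fraction of full scale, a list of three; "gripper": the finger opening in mm, from 0 to 85.4. In form: [{"travel": [x, y, z], "delta_rot": [rx, ry, rz], "gripper": gripper}, ...]. A call has 1 to 10 rows; each row is the pose to reach, as a shift and turn from the pose measured when the call began, along the tool's axes at that moment; what a row does not reach only later rows make up. Full scale, the value 1, is 30 cm for a shift and pi/4 rad for a turn. A row lasts 1/8 s, in which the tool goes at most 62.5 mm and 10.7 degrees, less where a joint would pass 70% of its speed; a pose out of reach is approached as far as the arm can. A call with a number of a shift or a turn outside -1 to 1 is refused whole. A call with a gripper value outside its range is refused whole. The fingers move at their own pace and stop on an object; the grip force is fixed at half the most. Time passes only in rows, so rows that repeat a pose let the fingers close. It gives the time, the measured TCP pose, the force and the opening at its end, in the units of the state.
- manip.sense(): the state, without advancing time (a new reading comes with each control period).
- manip.grab_frame(name): name is "scene" or "top" or "wrist"; returns a dict with "img" (420x560x3 uint8, red, green, blue), "fx", "fy", "cx", "cy" (pixels), "camera_from_world" (4x4, takes a point from world to camera coordinates). Camera axes: x right, y down, z forward; pixel columns grow to the right and rows downward; lengths in m; the calibration is good to about 2 mm. A picture is of the moment at which its call begins. There is no depth.
- manip.close_job(): hands the job in, once; it reports no verdict.
The state is a dict: "clock": time; "joint_positions": joint angles; "joint_vel": joint speeds; "tau": joint torques, N m; "eef_pos": TCP position; "eef_rot": TCP orientation; "force": force on the tool from outside, world axes, zero at the start; "wrist_torque": the same for the moment, N m; "gripper_width": opening from 0.0 (shut) to 1.0 (fully open).
Only numpy, scipy, OpenCV 4.12 (cv2) and the standard library are available. Lean on these libraries where they do the work, as an engineer would, in place of code of your own. Each camera call takes 0.05 s, during which the arm holds its last target.

## Task

The lid of the wooden parts case lies in place on the sloping stand with its hinge knuckles lined up, but the hinge pin is out. Pick up the red-handled pin, slide it down through all five brass knuckles until its handle sits fully home against the top one, and let go, leaving the lid lying shut in place. Do not push the cup of screws beside the work about.

Things in the scene. Friction and masses are not known exactly. Their poses are not given: they have to be found in the camera images.
- stand: Fixed plywood stand, 150 x 135 mm base, origin at the centre of its underside on the worktop. It carries the case on a board that rises 30 degrees towards the stand's +y; the highest point of case and lid is about 125 mm above the worktop. The hinge runs along its -x side.
- case: Fixed light-wood case on the slope, 130 x 110 x 45 mm. Origin: hinge axis at the upper face of the top brass knuckle (mouth for the pin), about 118 mm above the worktop. +y: up the slope along the hinge axis, 30 degrees above level; the pin goes in along -y. z: square to the lid, upward. The case fills x 11 to 141, y 0 to -110, z -45 to 0 mm. Nothing is in the way at y > 0.
- lid_centre (a point): Centre of the brown wooden lid plate (130 x 108 x 8 mm, 0.3 kg). The lid is loose on the case rim; a cleat inside the case lets it shift only about 2 mm. Its brass straps stand 10 mm, the low dark strip on its edge away from the hinge 14 mm, above the level of the hinge axis (along the case's z). Frame axes as the stand's (not sloped).
- pin_grip (a point): Centre of the square red handle (20 x 50 x 20 mm, black grip lines) of the loose hinge pin, lying on the worktop, 10 mm up. The steel shank, 9 mm thick, runs along this frame's -y on the centre line, from the handle's front face at y -25 mm (it stops against the top knuckle) to the tip at y -141 mm; its last 12 mm taper to 3 mm. 0.09 kg, balanced inside the handle.
- pin_tip (a point): Tip of the hinge pin's steel shank; same axes as pin_grip.
- cup_centre (a point): Middle of the white plastic cup of screws, 86 mm in diameter, 45 mm tall; loose, to be left alone.
- lid_seat (a point): Fixed point on the case: where lid_centre is when the lid lies shut in its place.
- hinge_end (a point): Lower end of the hinge: on its axis, 110 mm down from the mouth. Five brass knuckles lie in line between them, outside diameter 18, bore 13, each 20 mm long with gaps of 2.5 mm: first, third and fifth belong to the case, second and fourth to the lid. The home pin's tip stands 6 mm out beyond this point.
- pin: The hinge pin, as at pin_grip, with its origin on the underside of the handle instead.
- lid: The lid; its origin coincides with the stand's origin when it lies shut.

How it is judged:
By the outcome, as a careful person would: the job done as asked, in the order asked, and still so for the second after the job is handed in, with the robot touching nothing.
It also fails if it takes over 40 s, if anything falls off the work surface, if the arm or the gripper's body presses on something with over 40 N, if the wrist force passes 120 N, or if a joint passes its speed limit or range.

## Working session

There is one attempt and no reset: what is moved stays moved. The work goes in short steps, Python scripts to look and compute and a tool call to move; the robot and the scene stay as the last step left them, time stands still between calls to the robot, and variables do not carry over. Pictures are saved under pics/ and viewed, and the job is handed in when it is done.

Besides the shell and the picture viewer there is one more tool, called after "Call:" by a JSON object that holds its "method" and its "body". step_arm: Moves the arm, as the interface text tells. Its arguments: {"type":"object","properties":{"targets":{"type":"array"}},"required":["targets"]}

```bash
mkdir -p pics
python3 - <<'E'
from rig import manip
import cv2,pickle
s=manip.sense();print({k:s[k] for k in ['clock','eef_pos','eef_rot','force','gripper_width']})
for n in ['scene','top','wrist']:
    f=manip.grab_frame(n);cv2.imwrite(f'pics/{n}0.png',f['img'][:,:,::-1]);pickle.dump(f,open(f'{n}0.pkl','wb'))
    print(n,f['fx'],f['cx'],f['cy'],f['camera_from_world'].round(3).tolist())
E
```

```text
{'clock': 0.0, 'eef_pos': array([ 0.19160239, -0.59450416,  0.23051837]), 'eef_rot': array([-0.10930503, -0.6984265 , -0.11027874,  0.69863541]), 'force': array([0.41379364, 0.16546217, 0.1334537 ]), 'gripper_width': 0.9994332724613662}
scene 495.4934447296999 281.804281771068 209.8680841660902 [[-0.923, 0.385, -0.008, 0.605], [0.23, 0.533, -0.815, 0.104], [-0.309, -0.754, -0.58, 0.96], [0.0, 0.0, 0.0, 1.0]]
top 482.6753915653283 279.5520586705541 212.69438552698222 [[0.006, -1.0, 0.003, -0.308], [-0.993, -0.006, -0.118, 0.501], [0.118, -0.002, -0.993, 1.019], [0.0, 0.0, 0.0, 1.0]]
wrist 319.4410687806493 277.766525663897 209.43266913352383 [[0.306, -0.952, -0.001, -0.624], [-0.911, -0.293, 0.29, -0.037], [-0.277, -0.088, -0.957, 0.379], [0.0, 0.0, 0.0, 1.0]]
```

View pics/scene0.png

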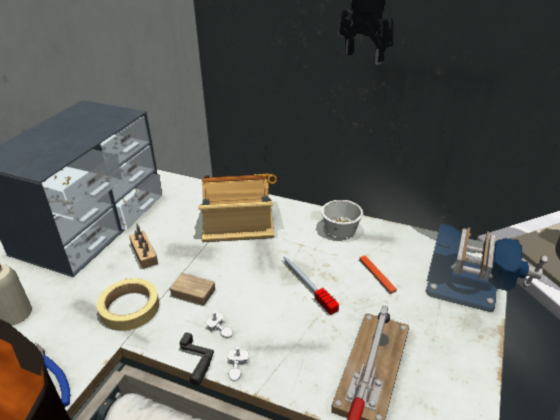

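View pics/top0.png

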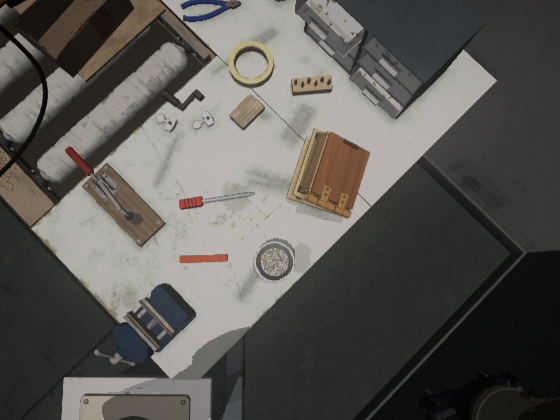

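View pics/wrist0.png

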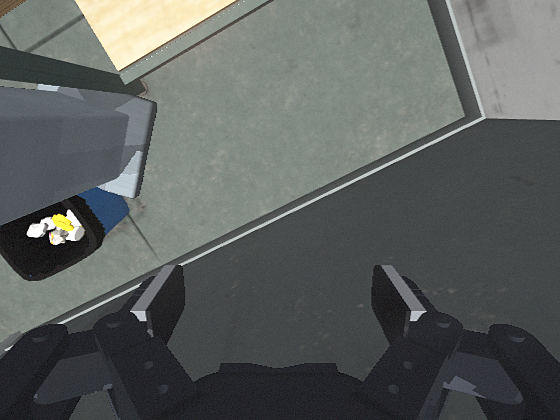

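The scene view shows the case at about (237,205), the cup at (342,220) and the pin from its handle at (327,300) to its tip at (286,261). In the top view the handle is at about (190,202), the tip at (253,194), the cup at (274,260) and the hinge along the case's lower edge at about (335,200). I'll enlarge these areas.

Run:
```python
import cv2
def crop(n,x0,y0,x1,y1,k,o):
    i=cv2.imread(f'pics/{n}0.png')[y0:y1,x0:x1];i=cv2.resize(i,None,fx=k,fy=k,interpolation=cv2.INTER_CUBIC);cv2.imwrite(f'pics/{o}.png',i)
crop('top',170,180,270,220,8,'c_pin')
crop('top',280,120,380,220,6,'c_case')
crop('scene',190,165,290,245,8,'c_case_s')
crop('scene',270,245,350,320,8,'c_pin_s')
```

```text
(no output)
```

View pics/c_pin.png

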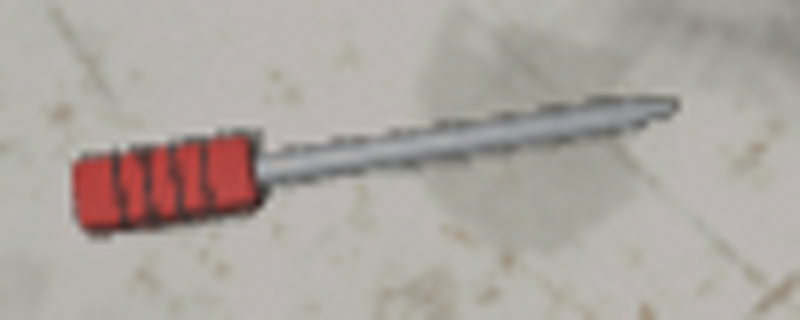

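View pics/c_case.png

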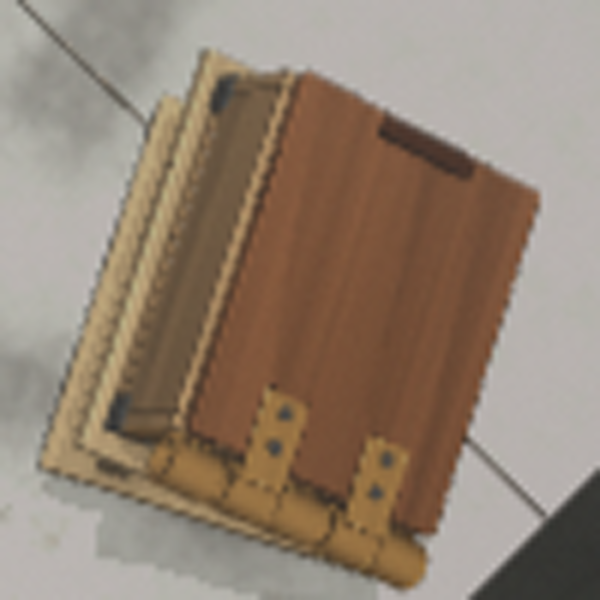

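View pics/c_case_s.png

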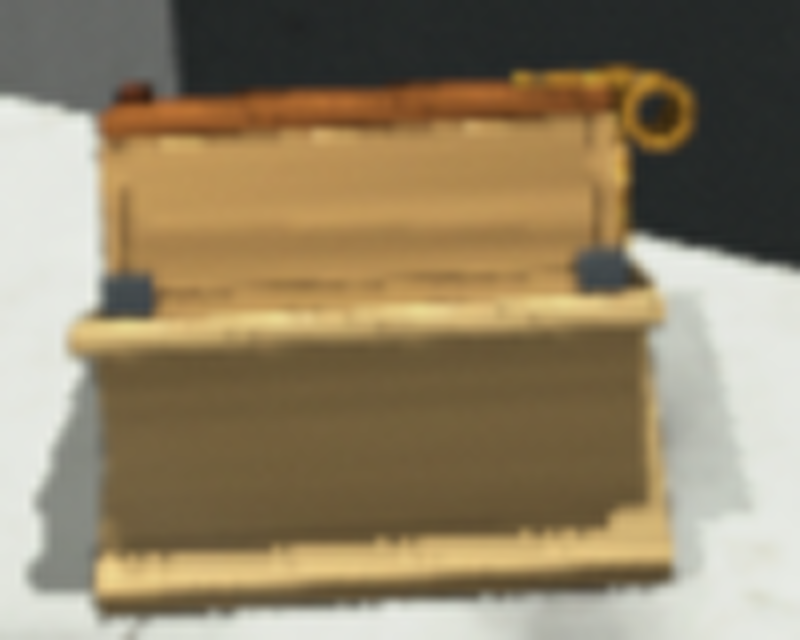

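View pics/c_pin_s.png

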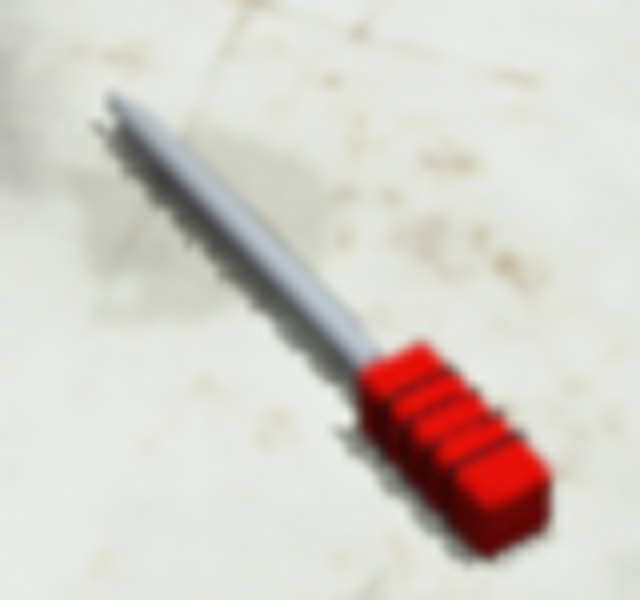

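```bash
cat > h.py <<'E'
import numpy as np,pickle
from scipy.spatial.transform import Rotation as R
def proj(f,P):
    P=np.atleast_2d(P);T=f['camera_from_world'];q=P@T[:3,:3].T+T[:3,3]
    return np.c_[f['fx']*q[:,0]/q[:,2]+f['cx'],f['fy']*q[:,1]/q[:,2]+f['cy']]
def back(f,uv,z):
    T=f['camera_from_world'];c=-T[:3,:3].T@T[:3,3]
    d=T[:3,:3].T@np.array([(uv[0]-f['cx'])/f['fx'],(uv[1]-f['cy'])/f['fy'],1])
    return c+d*(z-c[2])/d[2]
def caseR(yaw): return R.from_euler('z',yaw)*R.from_euler('x',30,degrees=True)
E
python3 - <<'E'
from h import *
from scipy.optimize import least_squares
t=pickle.load(open('top0.pkl','rb'));s=pickle.load(open('scene0.pkl','rb'))
c=lambda x,y:(170+(x-.5)/8,180+(y-.5)/8)
d=lambda x,y:(270+(x-.5)/8,245+(y-.5)/8)
# pin: top face handle corners top view z=.02
for p in [(76,160),(90,235),(262,205),(255,135)]: print('h',back(t,c(*p),.02).round(4))
print('tipT',back(t,c(678,104),.010).round(4),'tipS',back(s,d(113,97),.010).round(4))
for p in [(362,372),(425,343),(550,470),(488,512)]: print('hs',back(s,d(*p),.02).round(4))
print('cup top', back(t,(274,260),.045),'S',back(s,(342,211),.045))
e=lambda x,y:(280+(x-.5)/6,120+(y-.5)/6)
g=lambda x,y:(190+(x-.5)/8,165+(y-.5)/8)
obs=[(s,g(658,112),(0,0,0)),(t,e(300,72),(141,-1,8)),(t,e(540,195),(141,-109,8)),(t,e(435,537),(11,-109,8)),(t,e(192,435),(11,-1,8)),
(s,g(103,110),(141,-1,8))]
def res(p,full=False):
    r=[]
    for f,uv,P in obs:
        w=caseR(p[2]).apply(np.array(P)/1000)+[p[0],p[1],p[3]]
        r.append((proj(f,w)[0]-uv))
    r=np.array(r)
    return r if full else np.r_[r.ravel(),(p[3]-.118)/.001]
m0=back(t,e(163,460),.118)
for y0 in [0,1.5,3,4.5]:
    o=least_squares(res,[m0[0],m0[1],y0,.118]);print(o.cost,o.x)
    if o.cost<50: print(res(o.x,True).round(2))
print(m0)
E
```

```text
h [ 0.5313 -0.0848  0.02  ]
h [ 0.5105 -0.0892  0.02  ]
h [ 0.5191 -0.1362  0.02  ]
h [ 0.5385 -0.1338  0.02  ]
tipT [ 0.5495 -0.2496  0.01  ] tipS [ 0.549 -0.243  0.01 ]
hs [ 0.5387 -0.1255  0.02  ]
hs [ 0.5219 -0.1281  0.02  ]
hs [ 0.5144 -0.083   0.02  ]
hs [ 0.5322 -0.0774  0.02  ]
cup top [ 0.4005362  -0.29396773  0.045     ] S [ 0.3969302  -0.29259369  0.045     ]
1.0412289617679158 [ 0.52379214 -0.36017769 -0.29801531  0.11760893]
[[ 0.54 -0.57]
 [ 0.33 -0.13]
 [-0.2  -0.53]
 [ 0.01  0.46]
 [-0.48  0.11]
 [-0.6  -0.23]]
1.0412289617672341 [ 0.52379214 -0.36017769 -0.29801533  0.11760893]
[[ 0.54 -0.57]
 [ 0.33 -0.13]
 [-0.2  -0.53]
 [ 0.01  0.46]
 [-0.48  0.11]
 [-0.6  -0.23]]
1.0412289617672599 [ 0.52379214 -0.36017769  5.98516998  0.11760893]
[[ 0.54 -0.57]
 [ 0.33 -0.13]
 [-0.2  -0.53]
 [ 0.01  0.46]
 [-0.48  0.11]
 [-0.6  -0.23]]
1.041228961767272 [ 0.52379214 -0.36017769  5.98516998  0.11760893]
[[ 0.54 -0.57]
 [ 0.33 -0.13]
 [-0.2  -0.53]
 [ 0.01  0.46]
 [-0.48  0.11]
 [-0.6  -0.23]]
[ 0.52558818 -0.35976697  0.118     ]
```

The fit residuals are about half a pixel. The mouth comes out at (0.524, -0.360, 0.118) with a yaw of -17.1°. The pin handle is near (0.526, -0.108), with its axis at about +10° yaw. Next I'll plan a hover over the handle.

```bash
cat >> h.py <<'E'
def Rq(q): return R.from_quat([q[1],q[2],q[3],q[0]])
def plan(p,Rt,s=None):
    from rig import manip
    s=s or manip.sense()
    R0=Rq(s['eef_rot']);d=R0.inv().apply(np.array(p)-s['eef_pos'])/.3
    rv=(R0.inv()*Rt).as_rotvec()/(np.pi/4)
    print('travel',d.round(4).tolist(),'rot',rv.round(4).tolist(),'dist',round(float(np.linalg.norm(d)*300),1),'mm ang',round(float(np.linalg.norm(rv)*45),1))
def toolR(xd,yd):
    xd=np.array(xd,float);xd/=np.linalg.norm(xd);yd=np.array(yd,float);yd-=xd*(xd@yd);yd/=np.linalg.norm(yd)
    return R.from_matrix(np.c_[xd,yd,np.cross(xd,yd)])
def st():
    from rig import manip
    s=manip.sense();print(round(s['clock'],2),s['eef_pos'].round(4),'F',s['force'].round(1),'T',s['wrist_torque'].round(2),'w',round(s['gripper_width']*85.4,1),'j',s['joint_positions'].round(2));return s
E
python3 - <<'E'
from h import *
s=st();print(Rq(s['eef_rot']).as_matrix().round(3))
a=np.radians(10.1);px=np.array([np.cos(a),np.sin(a),0])
for sg in (1,-1):
    plan((.526,-.108,.16),toolR([0,0,-1],sg*px)); 
c=caseR(-.298).as_matrix()
for sg in (1,-1): plan((.526,-.108,.16),toolR(-c[:,2],sg*c[:,0]))
E
```

```text
0.15 [ 0.1916 -0.5946  0.2307] F [-0.4  0.  -0.1] T [ 0.02  0.02 -0.04] w 85.4 j [ 1.24  0.33 -0.06  1.46  0.02  1.35 -0.09]
[[-0.     0.307 -0.952]
 [ 0.001 -0.952 -0.307]
 [-1.    -0.001  0.   ]]
travel [0.2369, -1.2016, -1.5584] rot [-1.8275, -0.001, 0.0012] dist 594.6 mm ang 82.2
travel [0.2369, -1.2016, -1.5584] rot [2.1725, 0.0013, 0.001] dist 594.6 mm ang 97.8
travel [0.2369, -1.2016, -1.5584] rot [-1.195, 0.6135, -0.3188] dist 594.6 mm ang 62.1
travel [0.2369, -1.2016, -1.5584] rot [2.7008, -0.3756, -0.7229] dist 594.6 mm ang 126.9
```

Call:
{"method": "step_arm", "body": {"targets": [{"travel":[0,-0.7,-0.95],"delta_rot":[-0.95,0,0],"gripper":85},{"travel":[0,-0.7,-0.95],"delta_rot":[-0.95,0,0],"gripper":85},{"travel":[0,-0.7,-0.95],"delta_rot":[-0.95,0,0],"gripper":85},{"travel":[0,-0.7,-0.95],"delta_rot":[-0.95,0,0],"gripper":85},{"travel":[0,-0.7,-0.95],"delta_rot":[-0.95,0,0],"gripper":85},{"travel":[0,-0.7,-0.95],"delta_rot":[-0.95,0,0],"gripper":85}]}}

```text
clock: 0.9
eef_pos: [0.3999, -0.3045, 0.231]
eef_rot: [0.357, 0.61, 0.358, -0.61]
force: [-0.8, -1.1, -0.4]
gripper_width: 0.997
```

Run:
```python
from h import *
s=st();a=np.radians(10.1);plan((.526,-.108,.16),toolR([0,0,-1],[np.cos(a),np.sin(a),0]))
```

```text
0.9 [ 0.3999 -0.3045  0.231 ] F [-0.8 -1.1 -0.4] T [-0.06  0.05 -0.02] w 85.2 j [ 0.94  0.09 -0.4   1.76  0.03  1.3   0.02]
travel [0.2373, 0.047, -0.7766] rot [-0.8741, -0.0013, 0.0004] dist 244.0 mm ang 39.3
```

Call:
{"method": "step_arm", "body": {"targets": [{"travel":[0.24,0.05,-0.78],"delta_rot":[-0.87,0,0],"gripper":85},{"travel":[0.24,0.05,-0.78],"delta_rot":[-0.87,0,0],"gripper":85},{"travel":[0.24,0.05,-0.78],"delta_rot":[-0.87,0,0],"gripper":85},{"travel":[0.24,0.05,-0.78],"delta_rot":[-0.87,0,0],"gripper":85},{"travel":[0.24,0.05,-0.78],"delta_rot":[-0.87,0,0],"gripper":85},{"travel":[0.24,0.05,-0.78],"delta_rot":[-0.87,0,0],"gripper":85}]}}

```text
clock: 1.65
eef_pos: [0.527, -0.1079, 0.1589]
eef_rot: [0.541, 0.455, 0.542, -0.455]
force: [0.0, 0.0, -0.3]
gripper_width: 0.993
```

Run:
```python
from h import *
from rig import manip
import cv2
s=st();print(s['eef_rot'])
f=manip.grab_frame('wrist');cv2.imwrite('pics/w1.png',f['img'][:,:,::-1]);pickle.dump(f,open('w1.pkl','wb'))
for P in [(.5249,-.111,.02),(.5495,-.2496,.01)]: print(proj(f,P))
```

```text
1.65 [ 0.527  -0.1079  0.1589] F [ 0.   0.  -0.3] T [-0.01  0.    0.  ] w 84.8 j [ 0.66  0.25 -0.62  1.76  0.16  1.18  0.17]
[ 0.54074678  0.45511595  0.54168224 -0.4550195 ]
[[274.64674738 201.19016558]]
[[275.59104454 325.52936525]]
```

View pics/w1.png

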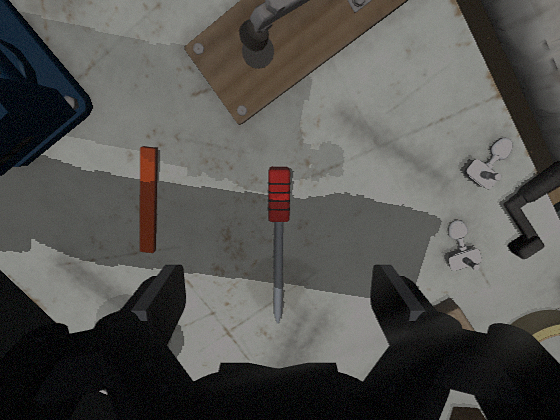

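The wrist view shows the pin upright in the picture, with the handle spanning (268–291, 167–221) and the tip at (278,322). I'll back-project these.

Run:
```python
from h import *
import cv2
i=cv2.imread('pics/w1.png')[155:335,240:320];cv2.imwrite('pics/w1c.png',cv2.resize(i,None,fx=3.3,fy=3.3,interpolation=cv2.INTER_CUBIC))
f=pickle.load(open('w1.pkl','rb'))
im=f['img'].astype(int);m=(im[:,:,0]>80)&(im[:,:,1]<50);m[:, :240]=0;m[:,320:]=0;v,u=np.where(m);print(u.min(),u.max(),v.min(),v.max())
```

```text
269 289 170 221
```

View pics/w1c.png

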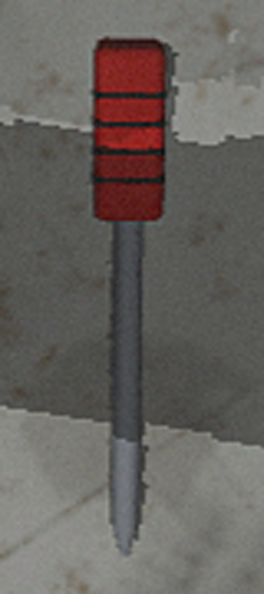

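Run:
```python
from h import *
f=pickle.load(open('w1.pkl','rb'))
T=f['camera_from_world'];print('cam',-T[:3,:3].T@T[:3,3])
for v in (166.5,169.5,221.7): print(v,back(f,(279.3,v),.02).round(4))
tip=back(f,(240+124/3.3,155+553/3.3),.010);print('tip',tip)
# projections of model
hc=back(f,(279.3,221.7),.02)
d=(hc-tip)[:2];L=np.linalg.norm(d);print('front-tip len (116)',L,'yaw',np.degrees(np.arctan2(-d[0],d[1])))
d=d/L
c=np.r_[tip[:2]+d*.141,.01];print('grip from tip',c,' from front',hc[:2]+d*.025)
```

```text
cam [ 0.51461519 -0.03427999  0.30127028]
166.5 [ 0.5236 -0.079   0.02  ]
169.5 [ 0.5241 -0.0816  0.02  ]
221.7 [ 0.5325 -0.1298  0.02  ]
tip [ 0.55096048 -0.24558873  0.01      ]
front-tip len (116) 0.11728143579335037 yaw 9.056074483264872
grip from tip [ 0.52876693 -0.10634633  0.01      ]  from front [ 0.52856523 -0.10508087]
```

Run:
```python
from h import *
a=np.radians(9.3);plan((.528,-.106,.006),toolR([0,0,-1],[np.cos(a),np.sin(a),0]))
```

```text
travel [0.5106, 0.0052, -0.0081] rot [0.0111, -0.0007, 0.0004] dist 153.2 mm ang 0.5
```

Call:
{"method": "step_arm", "body": {"targets": [{"travel":[0.4,0.005,-0.008],"delta_rot":[0.011,0,0],"gripper":50},{"travel":[0.4,0.005,-0.008],"delta_rot":[0.011,0,0],"gripper":50},{"travel":[0.51,0.005,-0.008],"delta_rot":[0.011,0,0],"gripper":50},{"travel":[0.51,0.005,-0.008],"delta_rot":[0.011,0,0],"gripper":50},{"travel":[0.51,0.005,-0.008],"delta_rot":[0.011,0,0],"gripper":40}]}}

```text
clock: 2.33
eef_pos: [0.5289, -0.107, 0.0079]
eef_rot: [0.539, 0.458, 0.538, -0.458]
force: [1.4, -0.1, 0.0]
gripper_width: 0.47
```

Run:
```python
from h import *
from rig import manip
import cv2
s=st()
f=manip.grab_frame('wrist');cv2.imwrite('pics/w2.png',f['img'][:,:,::-1])
```

```text
2.33 [ 0.5289 -0.107   0.0079] F [ 1.4 -0.1  0. ] T [-0.01  0.04 -0.  ] w 40.1 j [ 0.6   0.45 -0.56  1.88  0.3   0.9   0.05]
```

View pics/w2.png

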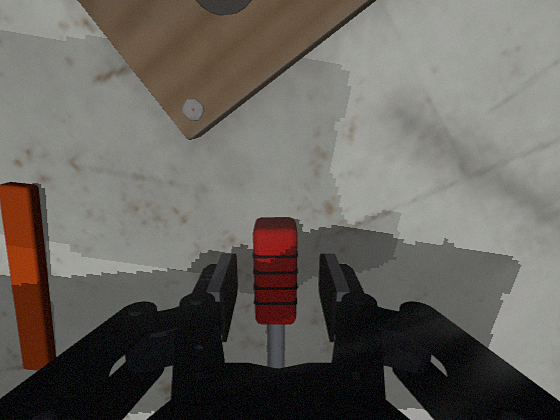

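The handle (253–298, 218–325) sits centred between the pads. I'll lower a little and close.

Call:
{"method": "step_arm", "body": {"targets": [{"travel":[0.01,0,0],"delta_rot":[0,0,0],"gripper":30},{"travel":[0.01,0,0],"delta_rot":[0,0,0],"gripper":0},{"travel":[0.01,0,0],"delta_rot":[0,0,0],"gripper":0},{"travel":[0.01,0,0],"delta_rot":[0,0,0],"gripper":0},{"travel":[0.01,0,0],"delta_rot":[0,0,0],"gripper":0},{"travel":[0.01,0,0],"delta_rot":[0,0,0],"gripper":0}]}}

```text
clock: 3.12
eef_pos: [0.5301, -0.1074, 0.0065]
eef_rot: [0.54, 0.459, 0.537, -0.458]
force: [-1.3, -0.8, 7.5]
gripper_width: 0.213
```

Call:
{"method": "step_arm", "body": {"targets": [{"travel":[-0.2,0,0],"delta_rot":[0,0,0],"gripper":0},{"travel":[-0.5,0,0],"delta_rot":[0,0,0],"gripper":0},{"travel":[-0.75,0,0],"delta_rot":[0,0,0],"gripper":0},{"travel":[-0.75,0,0],"delta_rot":[0,0,0],"gripper":0},{"travel":[-0.75,0,0],"delta_rot":[0,0,0],"gripper":0}]}}

```text
clock: 3.75
eef_pos: [0.5307, -0.1071, 0.2353]
eef_rot: [0.542, 0.46, 0.535, -0.457]
force: [-0.8, 0.4, -2.2]
gripper_width: 0.214
```

Run:
```python
from h import *
from rig import manip
import cv2
s=st();print(Rq(s['eef_rot']).as_matrix().round(4))
for n in ('wrist','top','scene'):
    f=manip.grab_frame(n);cv2.imwrite(f'pics/{n}3.png',f['img'][:,:,::-1]);pickle.dump(f,open(f'{n}3.pkl','wb'))
```

```text
3.75 [ 0.5307 -0.1071  0.2353] F [-0.8  0.4 -2.2] T [-0.01 -0.    0.01] w 18.3 j [ 0.68  0.19 -0.64  1.66  0.12  1.32  0.18]
[[ 0.0104  0.987   0.1602]
 [-0.0037  0.1603 -0.9871]
 [-0.9999  0.0096  0.0053]]
```

View pics/wrist3.png

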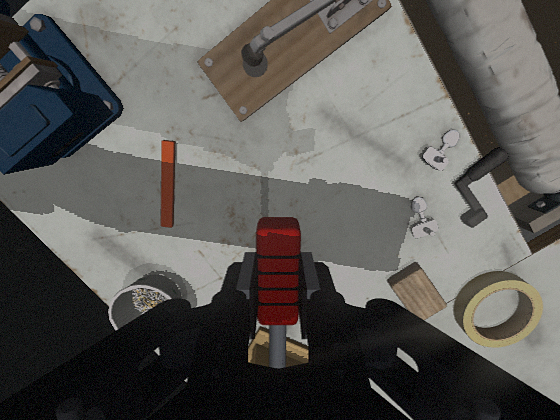

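View pics/scene3.png

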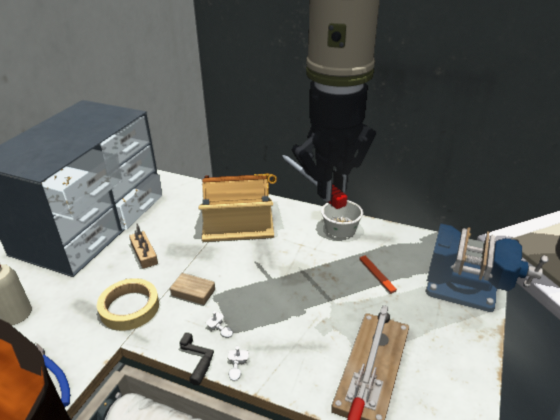

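The pin is held by the handle and lifted clear, with the tip towards upper left in the scene view. I'll measure how it sits in the gripper.

Run:
```python
from h import *
import cv2
def crop(n,x0,y0,x1,y1,k,o):
    i=cv2.imread(f'pics/{n}3.png')[y0:y1,x0:x1];cv2.imwrite(f'pics/{o}.png',cv2.resize(i,None,fx=k,fy=k,interpolation=cv2.INTER_CUBIC))
crop('scene',275,145,355,215,8,'d_s');crop('top',150,150,270,230,6,'d_t');crop('wrist',230,200,330,370,3.5,'d_w')
p=np.array([.5307,-.1071,.2353]);M=np.array([[.0104,.987,.1602],[-.0037,.1603,-.9871],[-.9999,.0096,.0053]])
P=lambda x,y,z:p+M@np.array([x,y,z])/1000
for n,(x0,y0,k) in dict(scene=(275,145,8),top=(150,150,6),wrist=(230,200,3.5)).items():
    f=pickle.load(open(f'{n}3.pkl','rb'))
    for nm,q in dict(tip=(-3.5,0,140),front=(-3.5,0,24),ftop1=(-13.5,-10,24),ftop2=(-13.5,10,24),btop1=(-13.5,-10,-26),btop2=(-13.5,10,-26)).items():
        uv=proj(f,P(*q))[0];print(n,nm,uv.round(1),((uv-[x0,y0])*k).round(0))
```

```text
scene tip [280.5 153.5] [44. 68.]
scene front [320.6 185.1] [365. 320.]
scene ftop1 [326.3 177.6] [410. 261.]
scene ftop2 [315.5 181.3] [324. 291.]
scene btop1 [346.6 193.1] [573. 385.]
scene btop2 [335.5 197.1] [484. 417.]
top tip [245.9 170.2] [576. 121.]
top front [180.4 180.3] [182. 182.]
top ftop1 [179.9 184.9] [180. 210.]
top ftop2 [178.4 173.7] [171. 142.]
top btop1 [151.2 189.4] [  7. 236.]
top btop2 [149.8 178.1] [ -1. 168.]
wrist tip [277.3 479.5] [166. 978.]
wrist front [277.1 316.5] [165. 408.]
wrist ftop1 [256.1 329.4] [ 91. 453.]
wrist ftop2 [298.1 329.4] [238. 453.]
wrist btop1 [253.7 230.9] [ 83. 108.]
wrist btop2 [300.2 230.9] [246. 108.]
```

View pics/d_s.png

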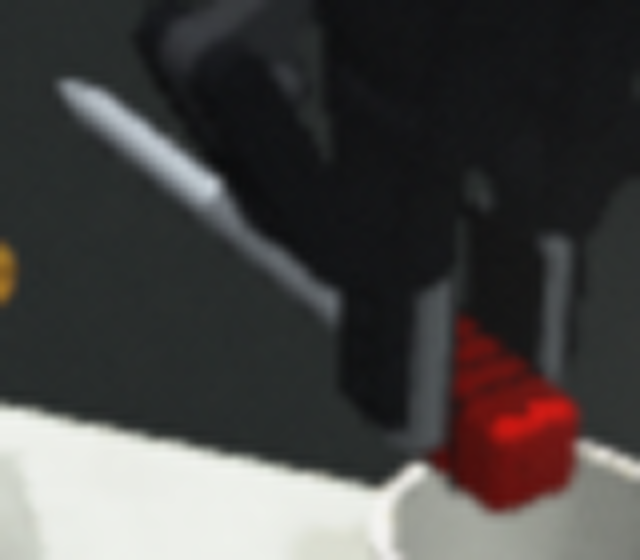

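View pics/d_w.png

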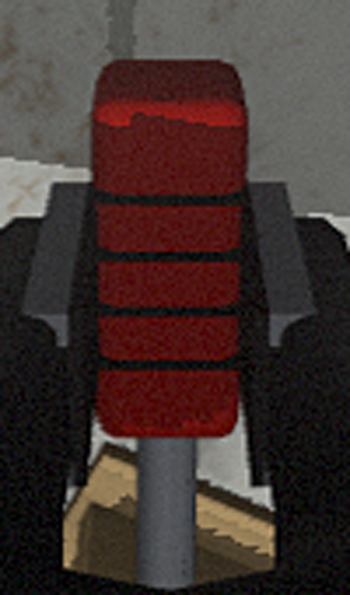

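View pics/d_t.png

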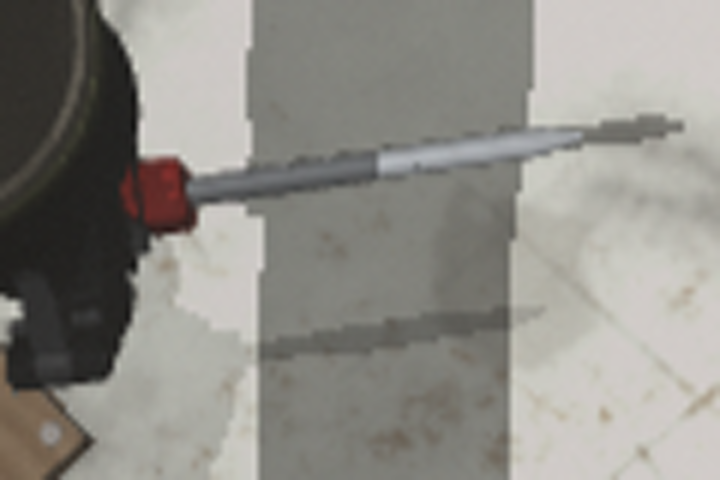

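In the gripper the pin is straight and about 2.5 mm back. The top camera shows a steady offset of a few mm, so I'll go to a standoff on the hinge axis and check pin tip against mouth in the same pictures.

```bash
cat >> h.py <<'E'
YAW=-.298; MO=np.array([.527,-.357,.118]); TX=-.0035; TZ=.1385
def pins(y,mo=None,yaw=None,dx=0,dz=0):
    mo=MO if mo is None else mo; C=caseR(YAW if yaw is None else yaw); c=C.as_matrix()
    p=mo+c@np.array([dx,y+TZ,TX+dz]); plan(p,toolR(-c[:,2],c[:,0])); return p
E
python3 - <<'E'
from h import *
print(pins(.035))
E
```

```text
travel [0.0972, 0.0856, 0.3671] rot [0.5718, 0.6565, 0.1491] dist 116.8 mm ang 39.7
[ 0.57163015 -0.21169414  0.20171891]
```

Call:
{"method": "step_arm", "body": {"targets": [{"travel":[0,0.085,0.18],"delta_rot":[0.28,0.33,0.075],"gripper":0},{"travel":[0,0.085,0.18],"delta_rot":[0.28,0.33,0.075],"gripper":0},{"travel":[0.05,0.085,0.367],"delta_rot":[0.572,0.656,0.149],"gripper":0},{"travel":[0.097,0.085,0.367],"delta_rot":[0.572,0.656,0.149],"gripper":0},{"travel":[0.097,0.085,0.367],"delta_rot":[0.572,0.656,0.149],"gripper":0},{"travel":[0.097,0.085,0.367],"delta_rot":[0.572,0.656,0.149],"gripper":0}]}}

```text
clock: 4.65
eef_pos: [0.5719, -0.2096, 0.2023]
eef_rot: [0.299, 0.695, 0.516, -0.402]
force: [1.0, 0.6, -0.0]
gripper_width: 0.218
```

Run:
```python
from h import *
from rig import manip
import cv2
s=st();pins(.035);pickle.dump((s['eef_pos'],s['eef_rot']),open('s4.pkl','wb'))
for n in ('wrist','top','scene'):
    f=manip.grab_frame(n);cv2.imwrite(f'pics/{n}4.png',f['img'][:,:,::-1]);pickle.dump(f,open(f'{n}4.pkl','wb'))
def crop(n,x0,y0,x1,y1,k,o):
    i=cv2.imread(f'pics/{n}4.png')[y0:y1,x0:x1];cv2.imwrite(f'pics/{o}.png',cv2.resize(i,None,fx=k,fy=k,interpolation=cv2.INTER_CUBIC))
crop('scene',230,145,330,220,8,'e_s');crop('top',230,150,360,240,6,'e_t');
```

```text
4.65 [ 0.5719 -0.2096  0.2023] F [ 1.   0.6 -0. ] T [-0.56  0.16 -0.06] w 18.6 j [ 0.95  0.47 -0.53  1.48 -0.29  1.34  0.24]
travel [-0.0017, 0.0011, 0.007] rot [0.006, 0.002, 0.0022] dist 2.2 mm ang 0.3
```

View pics/e_s.png

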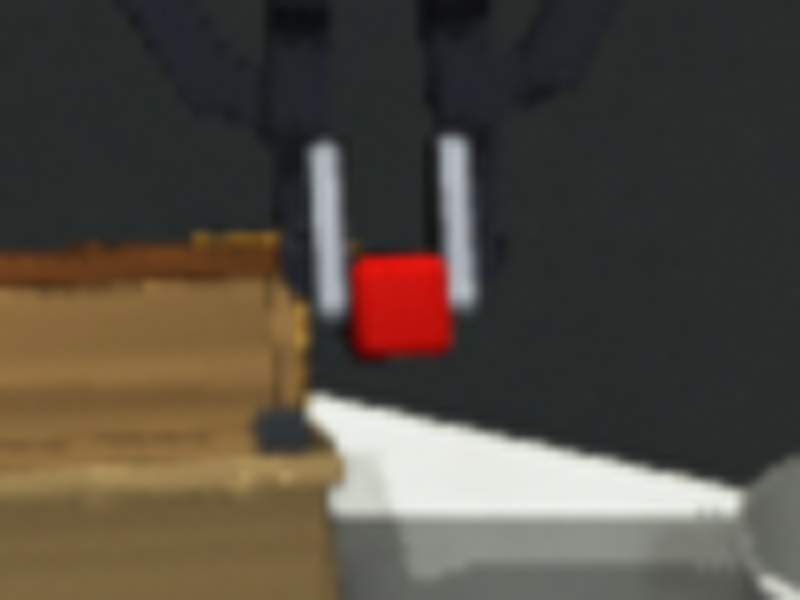

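View pics/e_t.png

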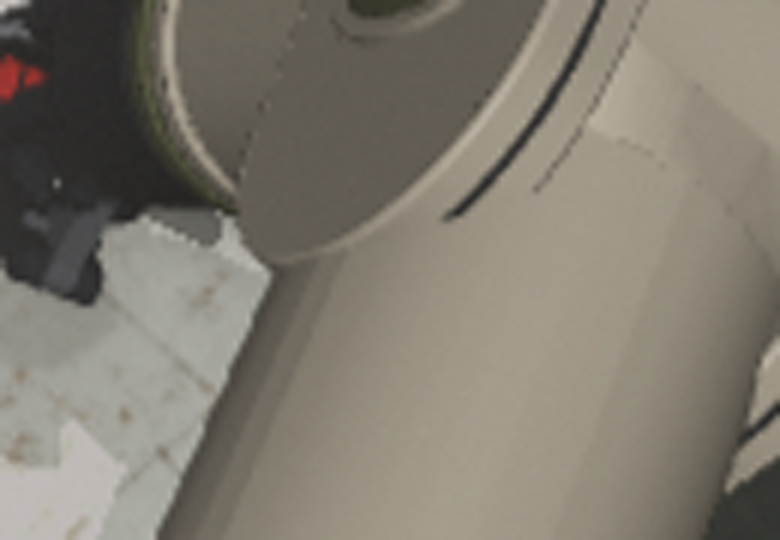

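View pics/wrist4.png

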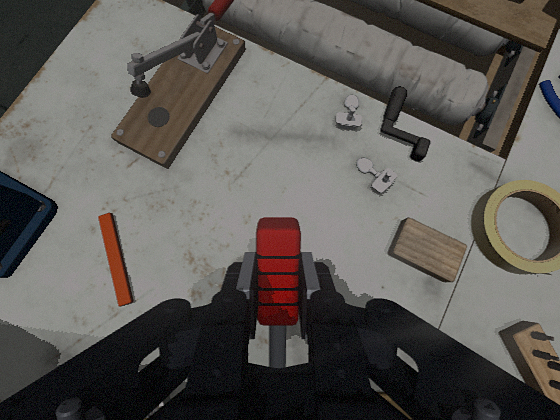

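The handle hides the mouth from the scene view, and the arm hides it from the top view. I'll correct both cameras' offsets with the held pin as a known reference, and then re-fit the hinge from the first pictures.

Run:
```python
import cv2
i=cv2.imread('pics/top0.png')[188:222,300:355];cv2.imwrite('pics/hz.png',cv2.resize(i,None,fx=14,fy=14,interpolation=cv2.INTER_CUBIC))
i=cv2.imread('pics/scene0.png')[168:200,255:285];cv2.imwrite('pics/hs.png',cv2.resize(i,None,fx=16,fy=16,interpolation=cv2.INTER_CUBIC))
```

```text
(no output)
```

View pics/hz.png

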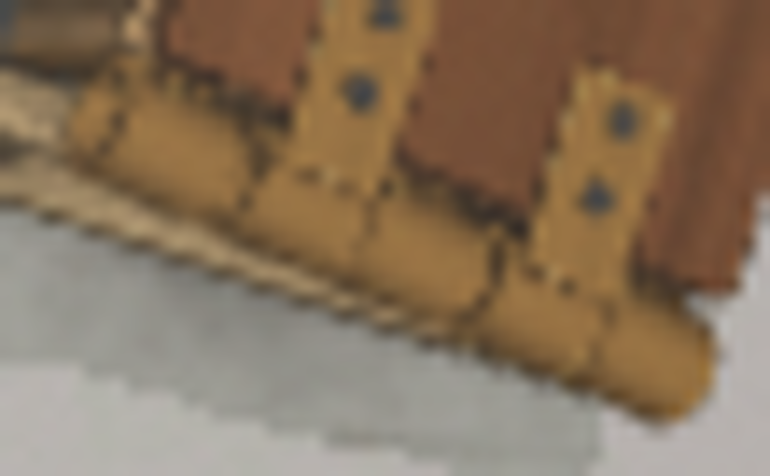

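View pics/hs.png

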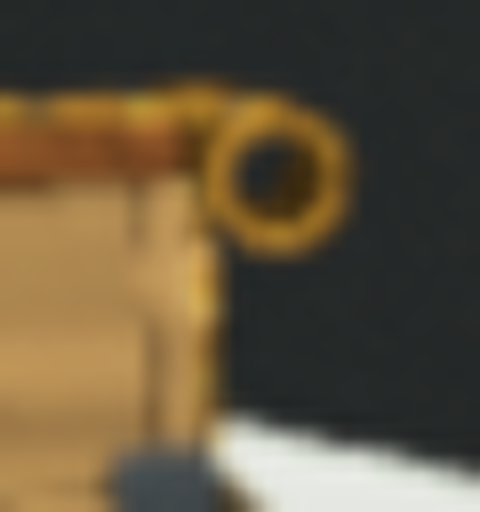

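```bash
cat > ba.py <<'E'
from h import *
from scipy.optimize import least_squares
L=lambda n:pickle.load(open(n+'.pkl','rb'))
t,s=L('top0'),L('scene0')
px=lambda x0,y0,k:(lambda x,y:np.array([x0+(x+.5)/k-.5,y0+(y+.5)/k-.5]))
e=px(280,120,6);g=px(190,165,8);hz=px(300,188,14)
case=[(s,(271.95,178.6),(0,0,0),.4),(t,e(300,72),(141,-1,8),1.2),(t,e(540,195),(141,-109,8),1.2),(t,e(435,537),(11,-109,8),1.2),(t,e(192,435),(11,-1,8),1.2),
(s,g(103,110),(141,-1,8),1.2),(t,hz(95,108),(0,0,0),.6),(t,hz(249,181),(0,-21.25,0),.5),(t,hz(485,278),(0,-66.25,0),.5)]
ds=px(275,145,8);dt=px(150,150,6);es=px(230,145,8)
p3=(np.array([.5307,-.1071,.2353]),np.array([[.0104,.987,.1602],[-.0037,.1603,-.9871],[-.9999,.0096,.0053]]))
q=L('s4');p4=(q[0],Rq(q[1]).as_matrix())
# pin pts: (x,y,along z from handle centre)
pin=[(s,ds(60,82),p3,(0,0,141),.6),(s,ds(577,397),p3,(-10,-10,-25),.8),(s,ds(488,425),p3,(-10,10,-25),.8),(s,ds(497,512),p3,(10,10,-25),.8),(s,ds(577,480),p3,(10,-10,-25),.8),
(t,dt(582,135),p3,(0,0,141),.7),(t,dt(192,230),p3,(-10,-10,25),1),(t,dt(183,157),p3,(-10,10,25),1),
(s,es(350,254),p4,(-10,10,-25),.4),(s,es(448,252),p4,(-10,-10,-25),.4),(s,es(454,353),p4,(10,-10,-25),.4),(s,es(355,358),p4,(10,10,-25),.4)]
def pj(f,P,c):
    T=f['camera_from_world'];qq=R.from_rotvec(c[:3]).apply(T[:3,:3]@P+T[:3,3])+c[3:]
    return np.array([f['fx']*qq[0]/qq[2]+f['cx'],f['fy']*qq[1]/qq[2]+f['cy']])
def res(p,parts=False):
    cs,ct=p[:6],p[6:12];C=lambda f:cs if f is s else ct
    mo=np.r_[p[12:15]];yaw=p[15];px_,pz=p[16],p[17]
    r1=[(pj(f,mo+caseR(yaw).apply(np.array(P)/1000),C(f))-uv)/w for f,uv,P,w in case]
    r2=[(pj(f,po[0]+po[1]@(np.array(P)/1000+[px_,0,pz]),C(f))-uv)/w for f,uv,po,P,w in pin]
    pri=np.r_[cs[:3]/.003,cs[3:]/.002,ct[:3]/.003,ct[3:]/.002,(p[14]-.118)/.001,(px_+.0035)/.0007,(pz+.002)/.0012]
    return (np.array(r1),np.array(r2)) if parts else np.r_[np.ravel(r1),np.ravel(r2),pri]
x0=np.r_[np.zeros(12),.527,-.357,.118,-.298,-.0035,-.0025]
o=least_squares(res,x0,loss='soft_l1');r1,r2=res(o.x,True)
print('cost',o.cost);print('scene corr',o.x[:6].round(4),'top',o.x[6:12].round(4));print('mouth',o.x[12:15].round(4),'yaw',o.x[15].round(4),'pin x,z',o.x[16:].round(4))
J=o.jac;cov=np.linalg.inv(J.T@J);print('sd',np.sqrt(np.diag(cov))[12:].round(4))
print(r1.round(1).tolist());print(r2.round(1).tolist())
E
python3 ba.py
```

```text
cost 16.00806538192426
scene corr [ 0.0012  0.0007  0.0018 -0.0005 -0.0003  0.0006] top [-0.0017  0.0036 -0.0014  0.0013  0.001   0.0007]
mouth [ 0.5273 -0.3568  0.1181] yaw -0.2901 pin x,z [-0.0035 -0.0035]
sd [0.0009 0.0016 0.0009 0.0135 0.0006 0.0011]
[[-0.1, -0.0], [0.6, -0.4], [0.3, -1.0], [0.9, -0.0], [0.4, -0.1], [-1.1, 0.5], [2.6, 3.0], [-2.0, -0.0], [-1.1, 0.2]]
[[-1.0, -2.5], [1.2, -1.2], [1.3, -0.5], [-1.3, 0.1], [-0.1, 0.0], [0.5, -0.2], [-0.5, -1.1], [-0.5, -0.2], [-0.1, 1.5], [0.3, 0.3], [0.1, -0.2], [0.1, 0.2]]
```

The fit is consistent: mouth (0.5273, -0.3568, 0.118) ±1–1.5 mm, yaw about -0.294. I'll correct to the axis and bring the tip to the mouth.

```bash
sed -i 's/^YAW=.*/YAW=-.294; MO=np.array([.5273,-.3568,.118]); TX=-.0035; TZ=.1375/' h.py
python3 - <<'E'
from h import *
for y in (.03,.012,-.015): pins(y)
E
```

```text
travel [0.001, -0.0018, 0.0283] rot [0.0024, 0.0024, -0.0023] dist 8.5 mm ang 0.2
travel [0.0012, -0.0019, 0.0883] rot [0.0024, 0.0024, -0.0023] dist 26.5 mm ang 0.2
travel [0.0013, -0.0021, 0.1783] rot [0.0024, 0.0024, -0.0023] dist 53.5 mm ang 0.2
```

Call:
{"method": "step_arm", "body": {"targets": [{"travel":[0.001,-0.002,0.05],"delta_rot":[0.002,0.002,-0.002],"gripper":0},{"travel":[0.001,-0.002,0.085],"delta_rot":[0.002,0.002,-0.002],"gripper":0},{"travel":[0.001,-0.002,0.115],"delta_rot":[0.002,0.002,-0.002],"gripper":0},{"travel":[0.001,-0.002,0.14],"delta_rot":[0.002,0.002,-0.002],"gripper":0},{"travel":[0.001,-0.002,0.16],"delta_rot":[0.002,0.002,-0.002],"gripper":0},{"travel":[0.001,-0.002,0.16],"delta_rot":[0.002,0.002,-0.002],"gripper":0}]}}

```text
clock: 5.55
eef_pos: [0.5597, -0.2496, 0.1787]
eef_rot: [0.298, 0.696, 0.516, -0.402]
force: [-0.3, 0.1, -0.8]
gripper_width: 0.215
```

Run:
```python
from h import *
from rig import manip
import cv2
s=st();pins(-.010)
c=caseR(YAW);print('F in case',c.inv().apply(s['force']).round(1),'tip case',(c.inv().apply(s['eef_pos']+Rq(s['eef_rot']).apply([TX,0,TZ])-MO)*1000).round(1))
f=manip.grab_frame('scene');i=f['img'][145:220,230:330,::-1];cv2.imwrite('pics/s5.png',cv2.resize(i,None,fx=7,fy=7,interpolation=cv2.INTER_CUBIC))
f=manip.grab_frame('wrist');cv2.imwrite('pics/w5.png',f['img'][:,:,::-1])
```

```text
5.55 [ 0.5597 -0.2496  0.1787] F [-0.3  0.1 -0.8] T [-0.57  0.16 -0.01] w 18.4 j [ 0.98  0.52 -0.51  1.47 -0.27  1.34  0.3 ]
travel [0.0003, 0.0002, -0.0004] rot [-0.0007, 0.0004, -0.0003] dist 0.1 mm ang 0.0
F in case [-0.3 -0.4 -0.7] tip case [ -0.1 -10.1   0.1]
```

View pics/s5.png

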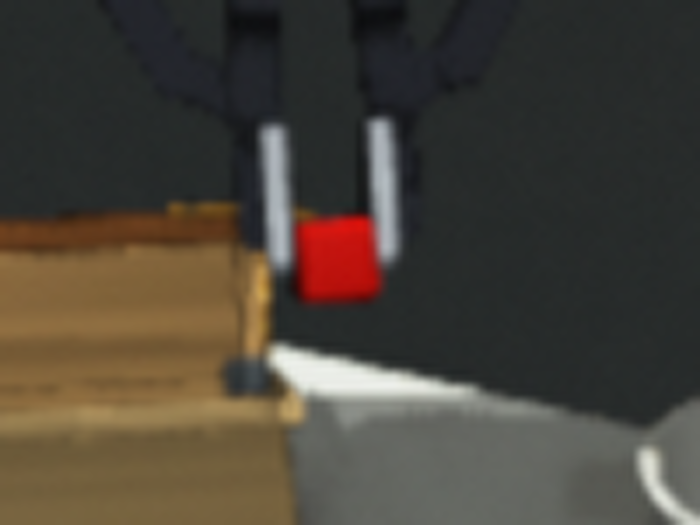

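No contact force with the tip nominally 10 mm inside. I'll feed on through the first and second knuckles.

Call:
{"method": "step_arm", "body": {"targets": [{"travel":[0,0,0.025],"delta_rot":[0,0,0],"gripper":0},{"travel":[0,0,0.05],"delta_rot":[0,0,0],"gripper":0},{"travel":[0,0,0.075],"delta_rot":[0,0,0],"gripper":0},{"travel":[0,0,0.075],"delta_rot":[0,0,0],"gripper":0}]}}

```text
clock: 6.15
eef_pos: [0.554, -0.2684, 0.1673]
eef_rot: [0.298, 0.696, 0.516, -0.402]
force: [0.6, -0.0, -0.9]
gripper_width: 0.217
```

```bash
cat >> h.py <<'E'
def chk():
    s=st();c=caseR(YAW)
    print('Fcase',c.inv().apply(s['force']).round(1),'Tcase',c.inv().apply(s['wrist_torque']).round(2),'tip',(c.inv().apply(s['eef_pos']+Rq(s['eef_rot']).apply([TX,0,TZ])-MO)*1000).round(1))
    return s
E
python3 - <<'E'
from h import *
chk()
E
```

```text
6.15 [ 0.554  -0.2684  0.1673] F [ 0.6 -0.  -0.9] T [-0.64  0.15 -0.  ] w 18.6 j [ 1.    0.54 -0.5   1.46 -0.26  1.35  0.33]
Fcase [ 0.6 -0.3 -0.8] Tcase [-0.66 -0.04  0.02] tip [ -0.2 -32.8   0. ]
```

Call:
{"method": "step_arm", "body": {"targets": [{"travel":[0,0,0.025],"delta_rot":[0,0,0],"gripper":0},{"travel":[0,0,0.05],"delta_rot":[0,0,0],"gripper":0},{"travel":[0,0,0.075],"delta_rot":[0,0,0],"gripper":0},{"travel":[0,0,0.1],"delta_rot":[0,0,0],"gripper":0},{"travel":[0,0,0.1],"delta_rot":[0,0,0],"gripper":0}]}}

```text
clock: 6.78
eef_pos: [0.5461, -0.2939, 0.1518]
eef_rot: [0.297, 0.696, 0.516, -0.402]
force: [0.8, -0.3, -1.3]
gripper_width: 0.219
```

Run:
```python
from h import *
from rig import manip
import cv2
chk()
f=manip.grab_frame('top');cv2.imwrite('pics/t6.png',f['img'][:,:,::-1])
f=manip.grab_frame('scene');i=f['img'][145:220,230:330,::-1];cv2.imwrite('pics/s6.png',cv2.resize(i,None,fx=7,fy=7,interpolation=cv2.INTER_CUBIC))
```

```text
6.78 [ 0.5461 -0.2939  0.1518] F [ 0.8 -0.3 -1.3] T [-0.55  0.11 -0.03] w 18.7 j [ 1.02  0.58 -0.48  1.44 -0.25  1.35  0.36]
Fcase [ 0.8 -0.7 -1. ] Tcase [-0.55 -0.06 -0.  ] tip [ -0.6 -63.8  -0. ]
```

View pics/s6.png

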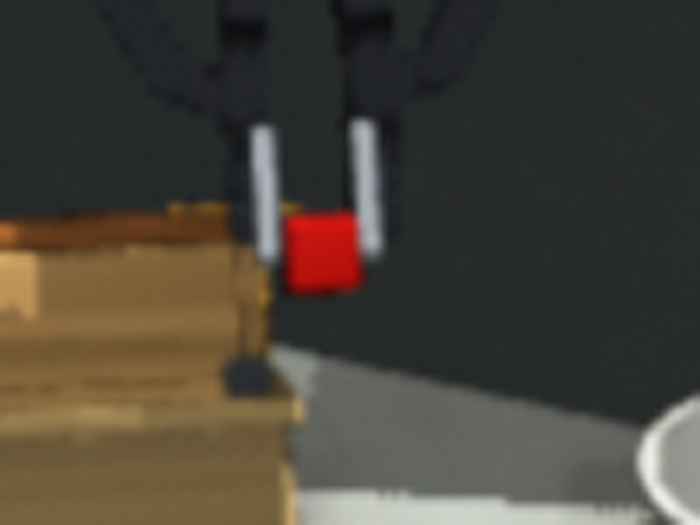

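View pics/t6.png

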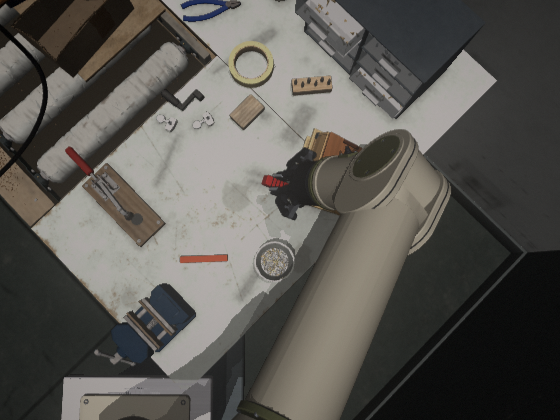

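Call:
{"method": "step_arm", "body": {"targets": [{"travel":[0,0,0.025],"delta_rot":[0,0,0],"gripper":0},{"travel":[0,0,0.05],"delta_rot":[0,0,0],"gripper":0},{"travel":[0,0,0.075],"delta_rot":[0,0,0],"gripper":0},{"travel":[0,0,0.1],"delta_rot":[0,0,0],"gripper":0},{"travel":[0,0,0.13],"delta_rot":[0,0,0],"gripper":0},{"travel":[0,0,0.13],"delta_rot":[0,0,0],"gripper":0}]}}

```text
clock: 7.62
eef_pos: [0.5362, -0.3262, 0.1322]
eef_rot: [0.297, 0.696, 0.516, -0.402]
force: [-0.2, -0.7, -0.9]
gripper_width: 0.214
```

Run:
```python
from h import *
from rig import manip
import cv2
chk()
f=manip.grab_frame('scene');i=f['img'][145:220,230:330,::-1];cv2.imwrite('pics/s7.png',cv2.resize(i,None,fx=7,fy=7,interpolation=cv2.INTER_CUBIC))
```

```text
7.62 [ 0.5362 -0.3262  0.1322] F [-0.2 -0.7 -0.9] T [-0.61  0.15 -0.08] w 18.3 j [ 1.04  0.62 -0.46  1.4  -0.23  1.35  0.41]
Fcase [ 0.  -1.1 -0.4] Tcase [-0.63 -0.07 -0.05] tip [-7.000e-01 -1.028e+02 -1.000e-01]
```

View pics/s7.png

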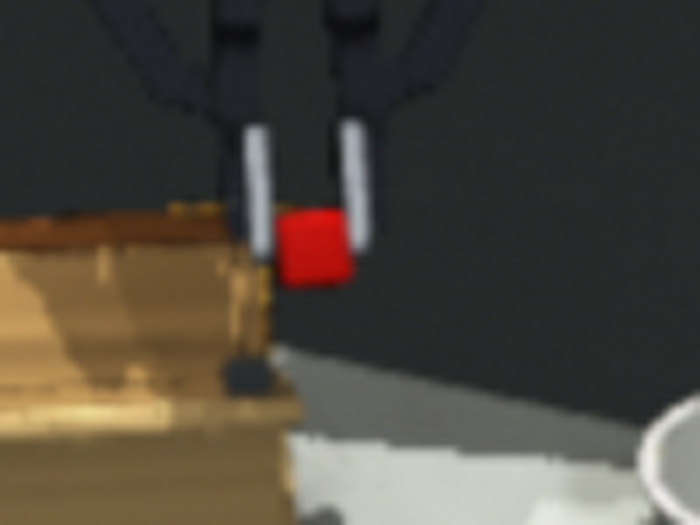

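Call:
{"method": "step_arm", "body": {"targets": [{"travel":[0,0,0.015],"delta_rot":[0,0,0],"gripper":0},{"travel":[0,0,0.025],"delta_rot":[0,0,0],"gripper":0},{"travel":[0,0,0.033],"delta_rot":[0,0,0],"gripper":0},{"travel":[0,0,0.033],"delta_rot":[0,0,0],"gripper":0}]}}

```text
clock: 8.18
eef_pos: [0.534, -0.334, 0.1276]
eef_rot: [0.297, 0.696, 0.516, -0.402]
force: [0.0, -0.3, -0.9]
gripper_width: 0.217
```

```bash
python3 -c "
from h import *
chk()"
```

```text
8.18 [ 0.534  -0.334   0.1276] F [ 0.  -0.3 -0.9] T [-0.57  0.16 -0.02] w 18.5 j [ 1.05  0.64 -0.46  1.4  -0.23  1.36  0.42]
Fcase [ 0.1 -0.7 -0.6] Tcase [-0.59 -0.02 -0.01] tip [  -0.5 -112.1   -0.2]
```

Call:
{"method": "step_arm", "body": {"targets": [{"travel":[0,0,0.006],"delta_rot":[0,0,0],"gripper":0},{"travel":[0,0,0.01],"delta_rot":[0,0,0],"gripper":0},{"travel":[0,0,0.01],"delta_rot":[0,0,0],"gripper":0}]}}

```text
clock: 8.55
eef_pos: [0.5335, -0.3357, 0.1265]
eef_rot: [0.297, 0.696, 0.516, -0.401]
force: [-0.0, 3.2, 2.8]
gripper_width: 0.215
```

```bash
python3 -c "
from h import *
chk()"
```

```text
8.55 [ 0.5335 -0.3357  0.1265] F [-0.   3.2  2.8] T [0.52 0.1  0.07] w 18.4 j [ 1.05  0.64 -0.46  1.39 -0.23  1.36  0.42]
Fcase [-1.   4.1  0.9] Tcase [ 0.47  0.25 -0.06] tip [  -0.3 -114.2   -0.4]
```

Axial force has begun to rise at about the expected depth. I'll press a little more.

Call:
{"method": "step_arm", "body": {"targets": [{"travel":[0,0,0.008],"delta_rot":[0,0,0],"gripper":0},{"travel":[0,0,0.012],"delta_rot":[0,0,0],"gripper":0},{"travel":[0,0,0.012],"delta_rot":[0,0,0],"gripper":0}]}}

```text
clock: 8.93
eef_pos: [0.5336, -0.3358, 0.1264]
eef_rot: [0.297, 0.696, 0.518, -0.399]
force: [-2.7, 10.4, 10.9]
gripper_width: 0.212
```

```bash
python3 -c "
from h import *
chk()"
```

```text
8.93 [ 0.5336 -0.3358  0.1264] F [-2.7 10.4 10.9] T [2.53 0.38 0.43] w 18.1 j [ 1.05  0.64 -0.46  1.39 -0.23  1.36  0.43]
Fcase [-5.6 13.4  4.8] Tcase [ 2.31  1.16 -0.18] tip [   0.2 -114.3   -1. ]
```

Run:
```python
from rig import manip
import cv2
f=manip.grab_frame('wrist');i=f['img'][200:400,200:360,::-1];cv2.imwrite('pics/w8.png',cv2.resize(i,None,fx=3,fy=3,interpolation=cv2.INTER_CUBIC))
f=manip.grab_frame('scene');i=f['img'][145:220,230:330,::-1];cv2.imwrite('pics/s8.png',cv2.resize(i,None,fx=7,fy=7,interpolation=cv2.INTER_CUBIC))
```

```text
(no output)
```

View pics/w8.png

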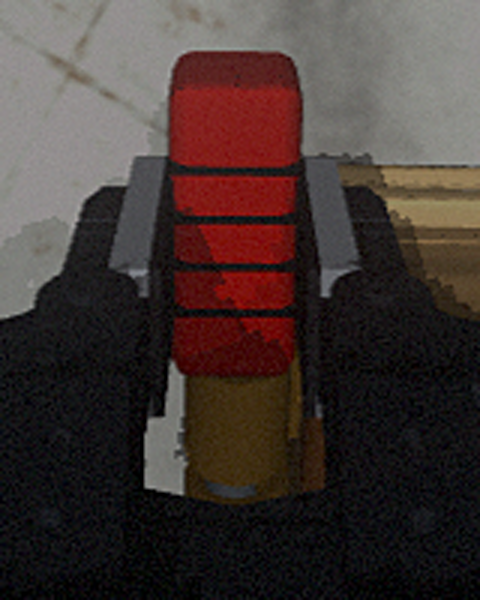

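View pics/s8.png

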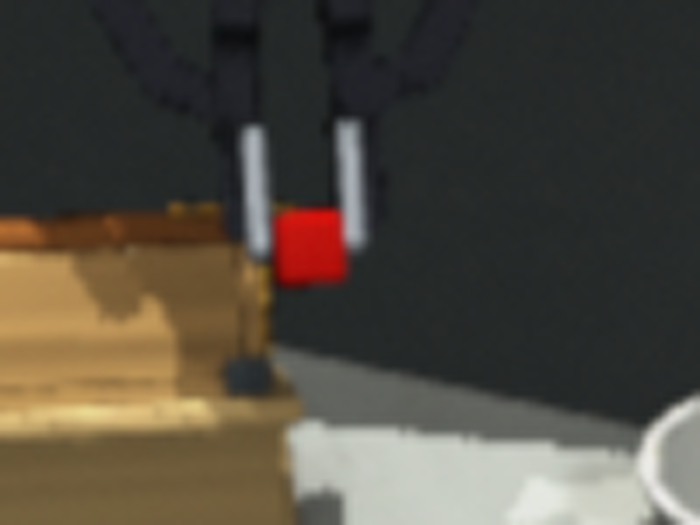

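The brass knuckle sits right under the handle's front edge, and steel shows in the gap to the second knuckle at crop (232,490). The pin is home. I'll relax the push and open the gripper.

Call:
{"method": "step_arm", "body": {"targets": [{"travel":[0,0,0.002],"delta_rot":[0,0,0],"gripper":0},{"travel":[0,0,0.002],"delta_rot":[0,0,0],"gripper":0},{"travel":[0,0,0.002],"delta_rot":[0,0,0],"gripper":24},{"travel":[0,0,0.002],"delta_rot":[0,0,0],"gripper":30},{"travel":[0,0,0.002],"delta_rot":[0,0,0],"gripper":40},{"travel":[0,0,0],"delta_rot":[0,0,0],"gripper":45},{"travel":[0,0,0],"delta_rot":[0,0,0],"gripper":45}]}}

```text
clock: 9.9
eef_pos: [0.5336, -0.3358, 0.1264]
eef_rot: [0.297, 0.696, 0.518, -0.399]
force: [-0.3, -0.2, 0.4]
gripper_width: 0.526
```

Run:
```python
from h import *
chk()
from rig import manip
import cv2
f=manip.grab_frame('wrist');i=f['img'][200:400,200:360,::-1];cv2.imwrite('pics/w9.png',cv2.resize(i,None,fx=3,fy=3,interpolation=cv2.INTER_CUBIC))
```

```text
9.9 [ 0.5336 -0.3358  0.1264] F [-0.3 -0.2  0.4] T [-0.54  0.12  0.03] w 44.9 j [ 1.05  0.64 -0.46  1.39 -0.23  1.36  0.43]
Fcase [-0.2 -0.   0.5] Tcase [-0.55 -0.02  0.05] tip [   0.2 -114.3   -0.9]
```

View pics/w9.png

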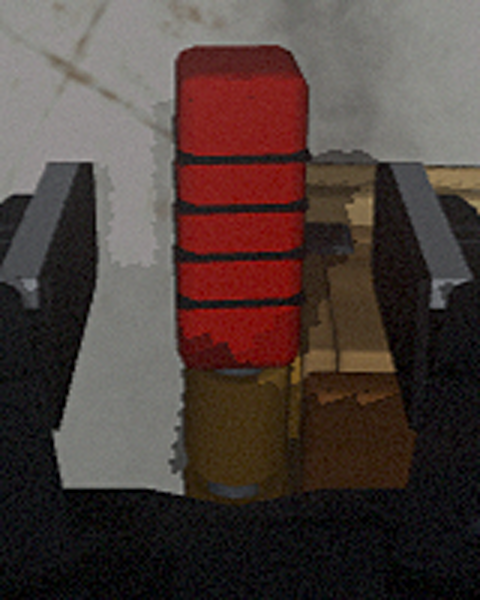

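Released. The handle sits slightly cocked, with a thin grey sliver at its front edge at crop (240,370). I'll back the tool off along its own axis and look more closely.

Call:
{"method": "step_arm", "body": {"targets": [{"travel":[-0.05,0,0],"delta_rot":[0,0,0],"gripper":50},{"travel":[-0.15,0,0],"delta_rot":[0,0,0],"gripper":50},{"travel":[-0.25,0,0],"delta_rot":[0,0,0],"gripper":50},{"travel":[-0.25,0,-0.2],"delta_rot":[0,0,0],"gripper":50},{"travel":[-0.25,0,-0.2],"delta_rot":[0,0,0],"gripper":50}]}}

```text
clock: 10.58
eef_pos: [0.5403, -0.3189, 0.2261]
eef_rot: [0.3, 0.695, 0.519, -0.397]
force: [0.5, 0.1, -0.2]
gripper_width: 0.586
```

Run:
```python
from h import *
s=chk()
from rig import manip
import cv2
f=manip.grab_frame('wrist');cv2.imwrite('pics/w10.png',f['img'][:,:,::-1]);pickle.dump(f,open('w10.pkl','wb'))
c=caseR(YAW).as_matrix();print(proj(f,[MO,MO+c@[0,.05,0]]))
f=manip.grab_frame('scene');i=f['img'][160:205,240:300,::-1];cv2.imwrite('pics/s10.png',cv2.resize(i,None,fx=12,fy=12,interpolation=cv2.INTER_CUBIC))
f=manip.grab_frame('top');i=f['img'][150:250,240:380,::-1];cv2.imwrite('pics/t10.png',cv2.resize(i,None,fx=5,fy=5,interpolation=cv2.INTER_CUBIC))
```

```text
10.57 [ 0.5403 -0.3189  0.2261] F [ 0.5  0.1 -0.2] T [-0.53  0.08 -0.03] w 50.1 j [ 1.04  0.55 -0.48  1.32 -0.26  1.5   0.36]
Fcase [ 0.4  0.1 -0.3] Tcase [-0.53 -0.08  0.01] tip [  2.9 -48.8  76.3]
[[274.66604355 328.14808487]
 [275.12161526 271.19827585]]
```

View pics/w10.png

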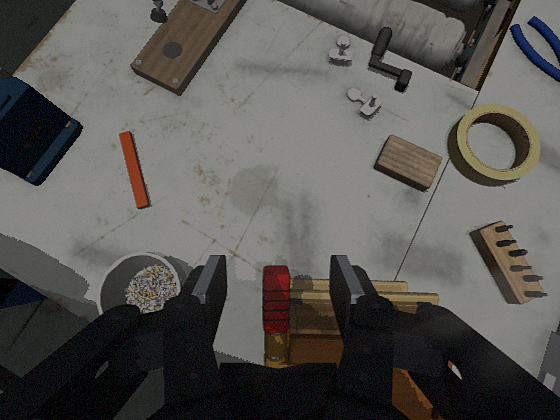

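View pics/s10.png

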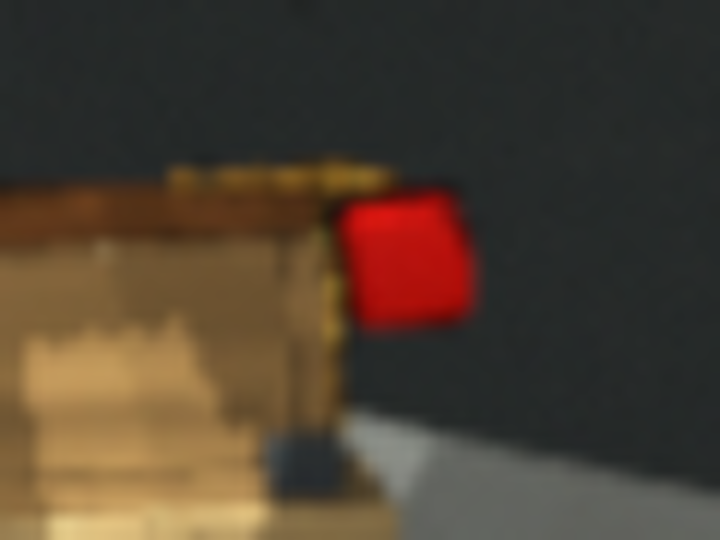

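View pics/t10.png

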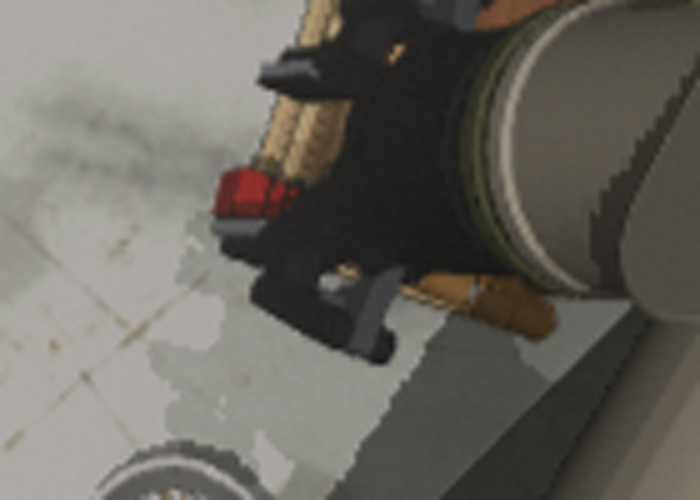

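The handle has rolled slightly in the loose bore and is against the knuckle, or within about a millimetre of it. To be sure, I'll shut the fingers, set them behind the handle's end face and nudge it gently along the axis.

Run:
```python
from h import *
from rig import manip
import cv2
i=cv2.imread('pics/w10.png')[245:385,230:330];cv2.imwrite('pics/w10c.png',cv2.resize(i,None,fx=4,fy=4,interpolation=cv2.INTER_CUBIC))
c=caseR(YAW).as_matrix()
for q in ([0,.085,-.004],):
    plan(MO+c@q,toolR(-c[:,2],c[:,0]))
```

```text
travel [0.2544, 0.001, -0.0088] rot [0.0019, -0.0057, 0.0019] dist 76.4 mm ang 0.3
```

View pics/w10c.png

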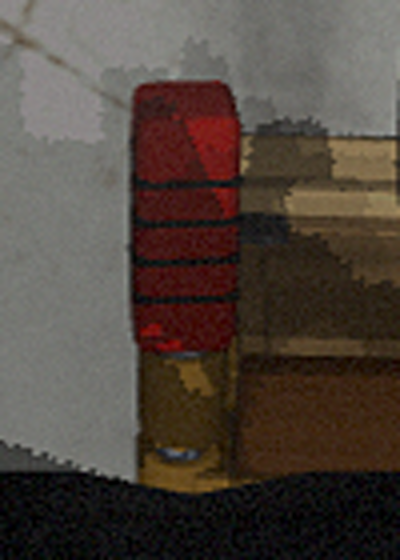

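Call:
{"method": "step_arm", "body": {"targets": [{"travel":[0,0,-0.01],"delta_rot":[0,-0.006,0],"gripper":0},{"travel":[0,0,-0.01],"delta_rot":[0,-0.006,0],"gripper":0},{"travel":[0,0,-0.01],"delta_rot":[0,-0.006,0],"gripper":0},{"travel":[0,0,-0.01],"delta_rot":[0,-0.006,0],"gripper":0},{"travel":[0.12,0,-0.01],"delta_rot":[0,-0.006,0],"gripper":0},{"travel":[0.25,0,-0.01],"delta_rot":[0,-0.006,0],"gripper":0},{"travel":[0.25,0,-0.01],"delta_rot":[0,-0.006,0],"gripper":0}]}}

```text
clock: 11.6
eef_pos: [0.548, -0.2824, 0.1565]
eef_rot: [0.297, 0.694, 0.519, -0.401]
force: [-0.1, 0.2, 1.0]
gripper_width: 0.002
```

Call:
{"method": "step_arm", "body": {"targets": [{"travel":[0,0,0.02],"delta_rot":[0,0,0],"gripper":0},{"travel":[0,0,0.04],"delta_rot":[0,0,0],"gripper":0},{"travel":[0,0,0.06],"delta_rot":[0,0,0],"gripper":0},{"travel":[0,0,0.06],"delta_rot":[0,0,0],"gripper":0}]}}

```text
clock: 12.1
eef_pos: [0.5432, -0.2984, 0.1473]
eef_rot: [0.296, 0.694, 0.518, -0.402]
force: [1.3, -0.3, 0.2]
gripper_width: 0.001
```

Run:
```python
from h import *
s=chk();c=caseR(YAW);print('tcp case',c.inv().apply(s['eef_pos']-MO).round(4))
```

```text
12.1 [ 0.5432 -0.2984  0.1473] F [ 1.3 -0.3  0.2] T [-0.44  0.08  0.01] w 0.1 j [ 1.02  0.59 -0.48  1.43 -0.25  1.35  0.37]
Fcase [1.3 0.2 0.1] Tcase [-0.44 -0.04  0.03] tip [ -1.6 -70.5  -1.6]
tcp case [-0.0017  0.067  -0.0049]
```

Call:
{"method": "step_arm", "body": {"targets": [{"travel":[0,0,0.006],"delta_rot":[0,0,0],"gripper":0},{"travel":[0,0,0.012],"delta_rot":[0,0,0],"gripper":0},{"travel":[0,0,0.017],"delta_rot":[0,0,0],"gripper":0},{"travel":[0,0,0.017],"delta_rot":[0,0,0],"gripper":0}]}}

```text
clock: 12.6
eef_pos: [0.5418, -0.3027, 0.1447]
eef_rot: [0.296, 0.694, 0.518, -0.402]
force: [0.2, 0.0, -0.4]
gripper_width: 0.0
```

Run:
```python
from h import *
s=chk();c=caseR(YAW);print('tcp case',c.inv().apply(s['eef_pos']-MO).round(4))
```

```text
12.6 [ 0.5418 -0.3027  0.1447] F [ 0.2  0.  -0.4] T [-0.51  0.2   0.04] w 0.0 j [ 1.02  0.59 -0.48  1.43 -0.24  1.35  0.38]
Fcase [ 0.2 -0.2 -0.4] Tcase [-0.54  0.06  0.02] tip [ -1.7 -75.7  -1.6]
tcp case [-0.0018  0.0618 -0.0049]
```

Call:
{"method": "step_arm", "body": {"targets": [{"travel":[0,0,0.004],"delta_rot":[0,0,0],"gripper":0},{"travel":[0,0,0.008],"delta_rot":[0,0,0],"gripper":0},{"travel":[0,0,0.008],"delta_rot":[0,0,0],"gripper":0}]}}

```text
clock: 12.98
eef_pos: [0.5418, -0.3037, 0.1441]
eef_rot: [0.296, 0.694, 0.519, -0.401]
force: [0.8, 4.7, 4.6]
gripper_width: 0.001
```

Run:
```python
from h import *
s=chk();c=caseR(YAW);print('tcp case',c.inv().apply(s['eef_pos']-MO).round(4))
```

```text
12.97 [ 0.5418 -0.3037  0.1441] F [0.8 4.7 4.6] T [ 0.83 -0.1   0.05] w 0.1 j [ 1.03  0.6  -0.48  1.43 -0.24  1.35  0.38]
Fcase [-0.5  6.4  1.6] Tcase [ 0.82  0.15 -0.04] tip [ -1.3 -76.8  -1.9]
tcp case [-0.0015  0.0607 -0.005 ]
```

Call:
{"method": "step_arm", "body": {"targets": [{"travel":[0,0,0.008],"delta_rot":[0,0,0],"gripper":0},{"travel":[0,0,0.012],"delta_rot":[0,0,0],"gripper":0},{"travel":[0,0,0.012],"delta_rot":[0,0,0],"gripper":0}]}}

```text
clock: 13.35
eef_pos: [0.5421, -0.304, 0.1439]
eef_rot: [0.296, 0.694, 0.52, -0.399]
force: [0.9, 10.6, 10.6]
gripper_width: 0.002
```

Run:
```python
from h import *
s=chk();c=caseR(YAW);print('tcp case',c.inv().apply(s['eef_pos']-MO).round(4))
from rig import manip
import cv2
f=manip.grab_frame('wrist');i=f['img'][200:400,200:360,::-1];cv2.imwrite('pics/w11.png',cv2.resize(i,None,fx=3,fy=3,interpolation=cv2.INTER_CUBIC))
```

```text
13.35 [ 0.5421 -0.304   0.1439] F [ 0.9 10.6 10.6] T [ 2.4  -0.18  0.23] w 0.2 j [ 1.03  0.6  -0.48  1.42 -0.25  1.36  0.39]
Fcase [-2.2 14.3  4. ] Tcase [ 2.35  0.56 -0.06] tip [ -0.4 -77.   -2.4]
tcp case [-0.0011  0.0605 -0.005 ]
```

View pics/w11.png

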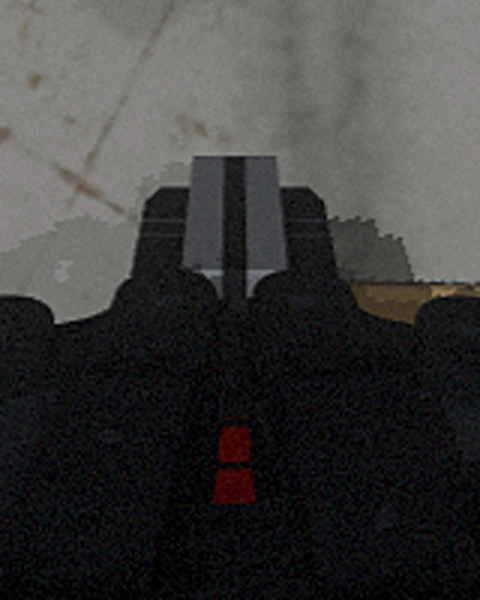

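It is firm at 14 N with no more travel, so the handle is seated. I'll back off along +y, lift clear and check.

Call:
{"method": "step_arm", "body": {"targets": [{"travel":[0,0,-0.01],"delta_rot":[0,0,0],"gripper":0},{"travel":[0,0,-0.1],"delta_rot":[0,0,0],"gripper":0},{"travel":[0,0,-0.2],"delta_rot":[0,0,0],"gripper":0},{"travel":[-0.2,0,-0.4],"delta_rot":[0,0,0],"gripper":0},{"travel":[-0.4,0,-0.5],"delta_rot":[0,0,0],"gripper":0},{"travel":[-0.5,0,-0.5],"delta_rot":[0,0,0],"gripper":0},{"travel":[-0.5,0,-0.5],"delta_rot":[0,0,0],"gripper":0}]}}

```text
clock: 14.28
eef_pos: [0.5593, -0.2522, 0.3549]
eef_rot: [0.3, 0.695, 0.518, -0.398]
force: [-0.3, -0.8, -0.9]
gripper_width: 0.004
```

```bash
cat > v.py <<'E'
import sys
from h import *
from rig import manip
import cv2
k=sys.argv[1];s=chk();c=caseR(YAW).as_matrix()
for n in ('wrist','top','scene'):
    f=manip.grab_frame(n);cv2.imwrite(f'pics/{n}{k}.png',f['img'][:,:,::-1]);pickle.dump(f,open(f'{n}{k}.pkl','wb'));print(n,proj(f,[MO,MO+c@[0,.05,0]]).round(1).tolist())
E
python3 v.py 12
```

```text
14.28 [ 0.5593 -0.2522  0.3549] F [-0.3 -0.8 -0.9] T [-0.48  0.19  0.01] w 0.3 j [ 0.97  0.43 -0.52  1.21 -0.31  1.65  0.19]
Fcase [-0.1 -1.2 -0.4] Tcase [-0.52  0.04 -0.02] tip [  1.5  75.7 153.4]
wrist [[275.8, 377.7], [276.1, 340.8]]
top [[305.6, 195.7], [285.1, 187.3]]
scene [[271.7, 179.4], [273.4, 180.2]]
```

View pics/wrist12.png

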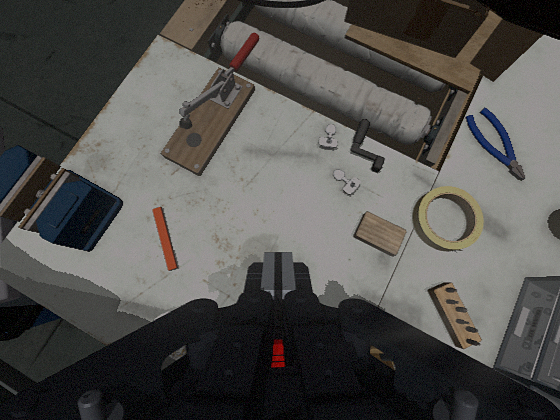

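View pics/top12.png

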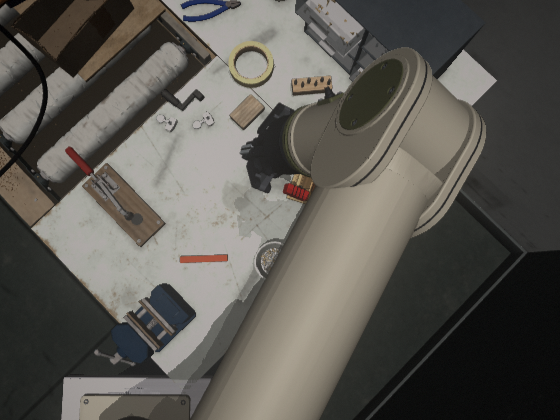

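Call:
{"method": "step_arm", "body": {"targets": [{"travel":[0.5,-0.5,-0.9],"delta_rot":[0,0,0],"gripper":0},{"travel":[0.5,-0.5,-0.9],"delta_rot":[0,0,0],"gripper":0},{"travel":[0.5,-0.5,-0.9],"delta_rot":[0,0,0],"gripper":0},{"travel":[0.5,-0.5,-0.9],"delta_rot":[0,0,0],"gripper":0},{"travel":[0.5,-0.5,-0.9],"delta_rot":[0,0,0],"gripper":0},{"travel":[0.5,-0.5,-0.9],"delta_rot":[0,0,0],"gripper":0},{"travel":[0.5,-0.5,-0.9],"delta_rot":[0,0,0],"gripper":0}]}}

```text
clock: 15.3
eef_pos: [0.4994, 0.0908, 0.3561]
eef_rot: [0.298, 0.692, 0.523, -0.399]
force: [-0.3, 0.1, -0.0]
gripper_width: 0.003
```

```bash
python3 v.py 13
python3 - <<'E'
import cv2
i=cv2.imread('pics/top13.png')[120:220,270:380];cv2.imwrite('pics/t13c.png',cv2.resize(i,None,fx=6,fy=6,interpolation=cv2.INTER_CUBIC))
i=cv2.imread('pics/scene13.png')[160:205,240:300];cv2.imwrite('pics/s13c.png',cv2.resize(i,None,fx=12,fy=12,interpolation=cv2.INTER_CUBIC))
E
```

```text
15.3 [0.4994 0.0908 0.3561] F [-0.3  0.1 -0. ] T [-0.48  0.08  0.01] w 0.3 j [ 0.84 -0.04 -0.74  1.71 -0.56  1.39 -0.1 ]
Fcase [-0.3  0.  -0. ] Tcase [-0.48 -0.04  0.04] tip [-155.   345.5   -1.2]
wrist [[444.8, 755.0], [453.9, 727.8]]
top [[305.6, 195.7], [285.1, 187.3]]
scene [[271.7, 179.4], [273.4, 180.2]]
```

View pics/top13.png

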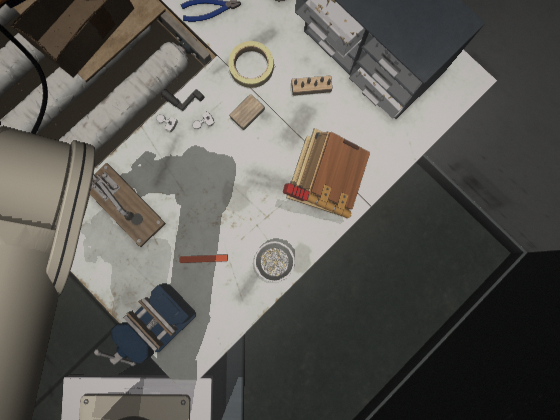

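View pics/t13c.png

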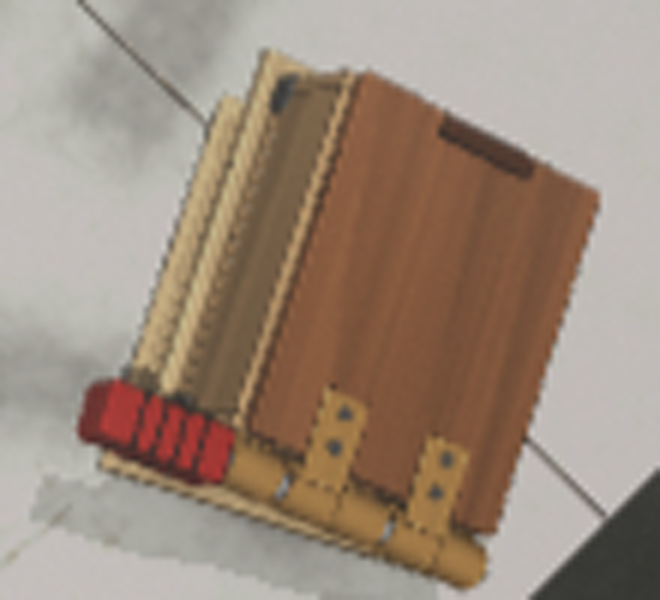

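View pics/scene13.png

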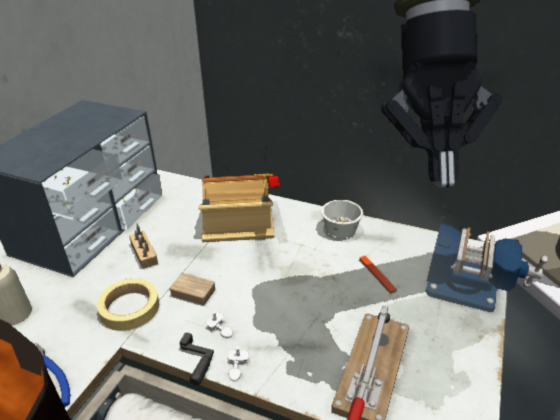

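```bash
python3 -c "
from rig import manip
print(manip.close_job())"
```

```text
the job is handed in; nothing more can be done
None
```

The hinge pin is in through the knuckles with its handle home against the top one. The lid is still lying shut, and I handed the job in at about 15.5 s.

**What I did:** I gripped the pin by its handle, lined it up with the hinge axis and slid it in with almost no side force until it stopped firmly at about 14 N. After I let go, the wrist view showed a gap of about 1 mm at the front of the handle. I nudged the end of the handle with the shut fingers, again to about 14 N until it would move no further. Then I backed the arm well clear.

**Last checks:**
- **Pin:** In the top view the handle lies against the first knuckle, and steel shows in the two knuckle gaps that can be seen (1–2 and 3–4). The last nudge put the handle's end face about 50 mm from the mouth, which is where it should be when home.
- **Lid and cup:** The lid corners are within a pixel of where they started, and the cup is still at pixel (274,260).
- **Robot:** The arm is touching nothing and the force reads about 0.

**What disagreed or could not be checked:**
- **Camera offset:** The top camera was about 4 mm off from the arm's own position, so I corrected for that before inserting the pin.
- **Stop depth:** At the first firm stop the worked-out tip depth was 114 mm, not the nominal 116 mm. That is within my measuring error.
- **Handle angle:** The handle has rolled a few degrees in the loose bore.
- **Lower end:** The tip coming out below the hinge could not be seen from any camera.

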